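# Pin the tube carousel on the rotator's shaft with its R-clip

### The arm

A 6-joint arm with a two-finger parallel gripper is mounted at the origin on a cart in front of the work surface, level with it; the furniture and walls round the work are solid. World frame = base frame: x ahead of the robot, y to its left, z up, the work surface at z = 0. Lengths are in m, angles in rad, forces in N, time in s.
With the tool pointing down it reaches from about 0.425 to 0.95 m from the base axis. Payload 3.5 kg.
Tool frame: the origin (TCP) lies on the centre line of the jaws, within the pads' length; the fingertips stand 8 mm ahead of it and the grasp point (between the pads) lies 11 mm behind it; z points along the fingers, y is the line along which they close (so a half turn about z gives the same grasp; the last joint's range is limited). The gripper opens to 85 mm and grips with 20 to 120 N. Pads are 22 mm wide; open, the fingers measure 114 mm over their backs; the gripper's body (76 mm by 85 mm) begins 54 mm behind the grasp point. The pads swing forward as they close: fully open they stand 13 mm farther back than shut.
Start: joints at [1.118, 0.286, 1.577, -0, 1.279, -0.15], TCP at [0.201, 0.644, 0.239] pointing down, gripper open.
Joint ranges: [-2.77, 2.77], [-0.9, 2.22], [0.21, 2.48], [-1.53, 4.67], [0.24, 2.81], [-2.84, 2.84]. Speed limits (rad/s): [2.79, 2.79, 3.14, 3.14, 3.14, 3.14].

### API

Orientations are given as a unit quaternion [x, y, z, w].
In Python, from plant import ctrl gives the robot as it stands. The module is installed in compiled form; this text tells all that it offers.
- The arm moves only by the tool send_rows, never from a script. Its argument "steps" is a list of rows, each a list of 5 numbers: the shift along the tool's x, y, z in m, then the turn about the tool's z in degrees, then the opening, from -1 (shut) to 1 (fully open). A call has 1 to 12 rows; each row is the pose to reach, as a shift and turn from the pose commanded when the call began, along the tool's axes at that moment; what a row does not reach only later rows make up. A row lasts 1/10 s, in which the tool goes at most 50 mm and 8.59 degrees, less where a joint would pass 70% of its speed; a pose out of reach is approached as far as the arm can. A call with a gripper value outside its range is refused whole. The fingers move at their own pace and stop on an object; "squeeze" is the grip in N (left out, the last holds). Time passes only in rows, so rows that repeat a pose let the fingers close. It gives the time, the measured TCP pose, the force, the opening and the grip force at its end, in the units of the state.
- ctrl.get_state(): the state, without advancing time (a new reading comes with each control period).
- ctrl.read_camera(name): name is "side" or "top"; returns the picture (400x640x3 uint8, red, green, blue); there is no depth.
- ctrl.calibration(name): a dict with "intrinsics" (3x3 intrinsics, pixels), "k1" (the pictures are not rectified: a ray, as slopes to the right and down, at radius r is drawn at 1 + k1 r^2 times it, then the intrinsics apply), "extrinsics" (4x4, takes a point from world to camera coordinates). Camera axes: x right, y up, looking along -z (the intrinsics and any distortion apply to the point x, -y, -z); pixel columns grow to the right and rows downward; lengths in m; the calibration is good to about 2 mm. A picture is of the moment at which its call begins. calibration takes no time and is no camera call.
- ctrl.sign_off(): hands the job in; it is judged then, once.
The state is a dict: "time": time; "qpos": joint angles; "dq": joint speeds; "joint_efforts": joint torques, N m; "eef_pos": TCP position; "tcp_rot": TCP orientation; "contact_force": force on the tool from outside, world axes, zero at the start; "wrist_torque": the same for the moment, N m; "opening": opening from 0.0 (shut) to 1.0 (fully open); "finger_force": force on a finger pad.
Only numpy, scipy, OpenCV 4.12 (cv2) and the standard library are available. Lean on these libraries where they do the work, as an engineer would, in place of code of your own. Each camera call takes 0.05 s, during which the arm holds its last target. There are 200 camera calls.

### The job

Get the tube rotator ready to run: push its tube carousel fully home on the drive shaft, until it stops on the shoulder and the cross-hole in front of it is uncovered, then lock it with the steel R-clip that stands in the wooden tool block. Push the clip's straight leg through the cross-hole, with the bent leg riding over the side of the shaft, until the bent leg has snapped round the shaft and sits fully home, and let go. The shaft stopped at no particular angle, so feel for the hole and turn it up if need be; push by feel, never with more than about 25 N on carousel or clip, and leave the other things on the bench where they are.

Things in the scene. Friction and masses are not known exactly. Their poses are not given: they have to be found in the camera images.
- rotator: bench tube rotator, fixed: white housing 130 x 120 x 143 mm on a low grey base, black knob and green rocker on top. Origin on the bench under the middle of the housing, z up; x runs level along the drive shaft from its free end into the housing, y across. The steel shaft, 20 mm in diameter, sticks out of the front (to -x), its axis 100 mm above the bench
- shaft_cross (a point): fixed point on the shaft's axis, 100 mm above the bench, at the middle of the cross-hole; axes as the rotator's. The hole goes right through the shaft, square to its axis: 5.6 mm wide, mouths slightly countersunk to 6.6 mm. At the start its mouth leans about 0.3 to 0.65 rad from straight up, to one side: neither angle nor side is in the state, they must be felt (or seen)
- shaft_end (a point): fixed point at the middle of the shaft's free end, 20 mm in front of shaft_cross; axes as the rotator's. Shaft and carousel turn together about the axis, with 0.02 N m of drag, and stay where left. The clip's leg tip, once it has dropped into the mouth of the cross-hole, turns the shaft along when moved across, so the mouth can be drawn up to the top
- flange_home (a point): fixed point on the shaft's axis, 5 mm from shaft_cross towards the housing, in the plane of the front face of the carousel's flange when the carousel is home. The knurled flange is 42 mm in diameter and 8 mm thick, flat in front round the 20 mm shaft; behind it come a 30 mm sleeve, 40 mm long, and a white disc 116 mm in diameter with eight capped tubes
- carousel (a joint): how far the tube carousel stands out from home, m: 0 on its shoulder, growing towards the free end of the shaft (-x), at most 0.023; it starts 0.010 to 0.022 out, its flange covering the cross-hole. It slides stiffly (3 N of drag), stays where left and stops hard at 0
- clip: steel R-clip of 4 mm wire, 96 mm long, about 70 g, upright in its pocket, the lower 44 mm sunk. Origin at the round tip of the straight leg; z up the straight leg to the coil, y to the bent leg, x square to the wire plane. Bent leg above the tip: flared end at 16 mm, throat 29, arch for the shaft 40, upper bend 52. Home, the wire plane lies across the shaft, bent leg on either side
- clip_cross (a point): point on the middle line of the clip's straight leg, 40 mm from its tip: it lies at shaft_cross when the clip is home
- clip_coil (a point): centre of the clip's double coil, 19 mm in diameter and 8 mm thick along the clip's x: the place to grip it, across the wire plane. 7.5 mm to the bent leg's side of the straight leg, 86 mm above the tip
- clip_arm (a joint): how far the sprung bent leg stands open, rad: 0 relaxed and also when snapped home round the shaft, about 0.07 while its throat rides over the widest part of the shaft (spring 10 N m/rad). Pushing it over takes a few newtons, up to about 12, less once it snaps, and the force rises again when the upper bend meets the top of the shaft: then it is home
- tool_block: wooden block, fixed, 46 x 100 x 50 mm, origin under its middle, long along its y; the clip's pocket is near its +y end, two small black hex keys stand near its -y end, 26 mm above the block at most
- screwdriver: small orange screwdriver lying on the bench, 172 mm; leave it
- tube_rack: white rack with five tubes, 40 x 150 x 122 mm; leave it
- pipette: white and blue pipette lying on the bench, 236 mm; leave it
- marker_black: black marker lying on the bench, 135 mm; leave it
- marker_red: red marker lying on the bench, 135 mm; leave it
- marker_blue: blue marker lying on the bench, 140 mm; leave it

How it is judged:
On the way, in this order (a step that is already met when the one before it is completed fails the run):
1. the carousel is fully home on its shoulder (value of joint carousel below 0.002 m), for 0.2 s.
2. the clip's leg is through the cross-hole and the bent leg has snapped round the shaft (value of joint carousel below 0.002 m and distance between clip_cross and shaft_cross below 0.004 m and value of joint clip_arm below 0.05 rad and angle between the x axis of clip and the x axis of rotator, either way round below 0.2 rad), for 0.2 s.
At the end, for the whole second after the job is handed in: the carousel is home within 2 mm; the clip's straight leg is through the cross-hole with its crossing point within 4 mm of the shaft's axis, wire plane across the shaft within 0.2 rad, bent leg closed round the shaft (under 0.05 rad open); the clip is released and at rest (all of step 2 and linear speed of clip below 0.02 m/s); the robot touches nothing.
It fails at once if the carousel or shaft is pushed by the fingers with over 40 N (contact force between the fingers and rotator above 40 N).
It fails at once if the clip is forced against the rotator with over 40 N (bent wire) (contact force between clip and rotator above 40 N).
It fails at once if a bystander is shoved by over 15 mm (distance of any of screwdriver, tube_rack, pipette, marker_black, marker_red, marker_blue from where it was at the start of the episode above 0.015 m).
It also fails if it takes over 58 s, if anything falls off the work surface, if the arm or the gripper's body presses on something with over 40 N, if the wrist force passes 120 N, or if a joint passes its speed limit or range.

## Working session

There is one attempt and no reset: what is moved stays moved. The work goes in short steps, Python scripts to look and compute and a tool call to move; the robot and the scene stay as the last step left them, time stands still between calls to the robot, and variables do not carry over. Pictures are saved under pics/ and viewed, at most 10 in all, crops included, and the job is handed in when it is done.

Besides the shell and the picture viewer there is one more tool, called after "Call:" by a JSON object that holds its "method" and its "body". send_rows: Moves the arm, as the interface text tells. Its arguments: {"type":"object","properties":{"steps":{"type":"array","items":{"type":"array","items":{"type":"number"}}},"squeeze":{"type":"number"}},"required":["steps"]}

```bash
mkdir -p pics
cat > h.py <<'E'
import numpy as np, cv2
from plant import ctrl
def snap(cam,name,crop=None,scale=1):
    im=ctrl.read_camera(cam)[:,:,::-1]
    np.save(f'pics/{cam}_last.npy',im)
    if crop: im=im[crop[1]:crop[3],crop[0]:crop[2]]
    im=cv2.resize(im,None,fx=scale,fy=scale,interpolation=cv2.INTER_CUBIC)
    cv2.imwrite(f'pics/{name}.png',im)
def proj(cam,p):
    c=ctrl.calibration(cam);E=np.array(c['extrinsics']);K=np.array(c['intrinsics'])
    q=E[:3,:3]@np.array(p,float)+E[:3,3]; s=np.array([q[0],-q[1]])/-q[2]
    s=s*(1+c['k1']*(s@s)); return K[:2,:2]@s+K[:2,2]
def ray(cam,u,v):
    c=ctrl.calibration(cam);E=np.array(c['extrinsics']);K=np.array(c['intrinsics'])
    d=np.linalg.solve(K[:2,:2],np.array([u,v])-K[:2,2]);s=d.copy()
    for _ in range(20): s=d/(1+c['k1']*(s@s))
    R=E[:3,:3]; return -R.T@E[:3,3], R.T@np.array([s[0],-s[1],-1.])
def atz(cam,u,v,z):
    o,d=ray(cam,u,v); return o+d*(z-o[2])/d[2]
def tri(a,b):
    (o1,d1),(o2,d2)=ray('side',*a),ray('top',*b)
    A=np.stack([d1,-d2],1); t=np.linalg.lstsq(A,o2-o1,rcond=None)[0]
    p,q=o1+d1*t[0],o2+d2*t[1]; return (p+q)/2,np.linalg.norm(p-q)
E
python3 - <<'E'
from h import *
snap('side','s0');snap('top','t0')
im=[cv2.imread(f'pics/{n}.png') for n in('s0','t0')]
for c in('side','top'):
    k=ctrl.calibration(c);print(k);
s=ctrl.get_state();print(s)
E
```

```text
{'intrinsics': array([[382.1621689 ,   0.        , 323.06784645],
       [  0.        , 382.1621689 , 195.03566149],
       [  0.        ,   0.        ,   1.        ]]), 'k1': -0.033127273376631766, 'extrinsics': array([[-0.89377874, -0.44797602, -0.02184141,  0.44495959],
       [ 0.2959327 , -0.62562247,  0.7218174 , -0.23382614],
       [-0.33702136,  0.63868146,  0.69173882, -0.83679281],
       [ 0.        ,  0.        ,  0.        ,  1.        ]])}
{'intrinsics': array([[449.75612265,   0.        , 317.24178584],
       [  0.        , 449.75612265, 198.99864091],
       [  0.        ,   0.        ,   1.        ]]), 'k1': -0.04508508540531506, 'extrinsics': array([[ 0.01478567, -0.9997039 ,  0.01932597, -0.06981505],
       [ 0.98308802,  0.01806294,  0.1822407 , -0.54398537],
       [-0.18253582,  0.01630458,  0.983064  , -1.262062  ],
       [ 0.        ,  0.        ,  0.        ,  1.        ]])}
{'time': 0.1, 'qpos': array([ 1.11798606e+00,  2.87139558e-01,  1.57799932e+00,  9.12717440e-06,
        1.27863142e+00, -1.49957941e-01]), 'dq': array([ 8.64098801e-04, -3.86450360e-03, -3.94423401e-03, -1.48970776e-03,
        3.72790407e-05,  7.97502525e-04]), 'joint_efforts': array([ 1.20077202e-03, -4.07292652e+01, -2.93698901e+01, -8.38134179e-05,
        3.42054533e-03,  3.71573492e-07]), 'eef_pos': array([0.20100488, 0.64377971, 0.23806077]), 'tcp_rot': array([ 1.50849341e-01,  9.88556165e-01, -1.03844884e-03, -3.27380369e-04]), 'contact_force': array([-0.708257  ,  0.63427654,  0.74256925]), 'wrist_torque': array([ 0.00666038, -0.05022584,  0.00669052]), 'finger_force': 0.0, 'opening': 0.9972373390742123}
```

View pics/s0.png

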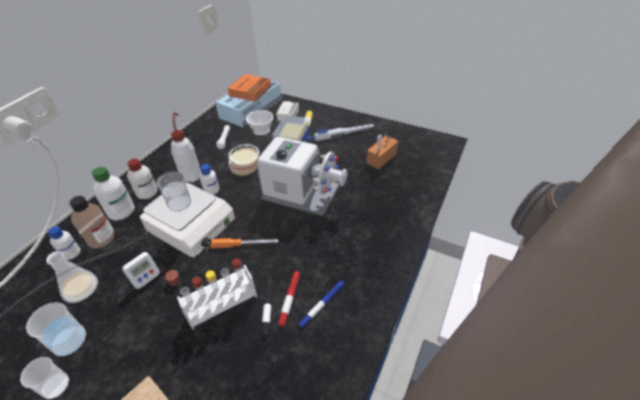

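View pics/t0.png

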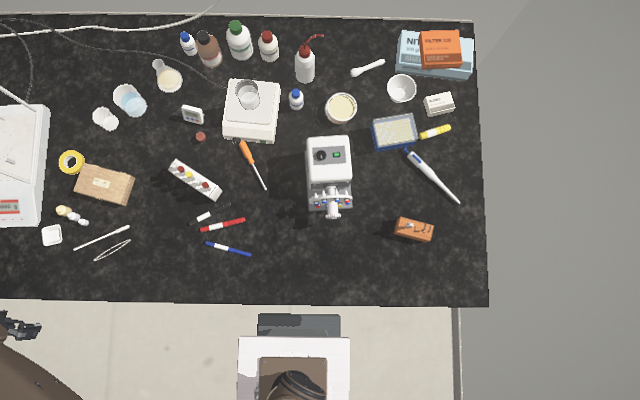

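The rotator sits at top-view (330,175), with its shaft pointing down-image at about (333,215). The tool block is at (414,229). In the side view the carousel is at (330,178) and the block at (382,150). Next I'll enlarge both areas.

Run:
```python
from h import *
t=np.load('pics/top_last.npy');s=np.load('pics/side_last.npy')
def c(im,x0,y0,w,h,k): return cv2.resize(im[y0:y0+h,x0:x0+w],None,fx=k,fy=k,interpolation=cv2.INTER_CUBIC)
a=np.vstack([np.hstack([c(t,300,130,66,50,6),c(t,390,205,66,50,6)]),np.hstack([c(s,300,140,66,50,6),c(s,350,125,66,50,6)])])
a=np.vstack([np.hstack([c(t,300,172,66,50,6),c(t,382,205,66,50,6)]),np.hstack([c(s,300,150,66,50,6),c(s,350,125,66,50,6)])])
cv2.imwrite('pics/crop0.png',a);print(a.shape)
for z in(0,.1): print(atz('top',333,215,z),atz('top',414,229,z))
```

```text
(600, 792, 3)
[ 0.50627386 -0.10988718  0.        ] [ 0.467829   -0.35480306  0.        ]
[ 0.49129984 -0.10463087  0.1       ] [ 0.45572149 -0.33128544  0.1       ]
```

View pics/crop0.png

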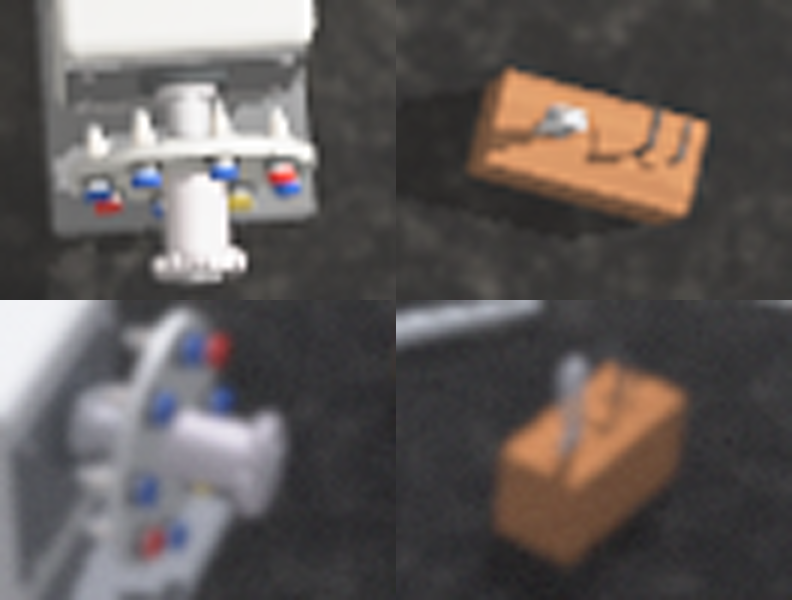

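The flange is at top-view (333,215) and side-view about (344,177). The coil is at top (409.7,225.2) and side (379.3,137). I'll triangulate these, then check a wireframe overlay for the rotator's axis and yaw.

Run:
```python
from h import *
print('coil',tri((379.3,137),(409.7,225.2)), 'via z',atz('top',409.7,225.2,.092),atz('side',379.3,137,.092))
# clip foot at block top: side crop (565,455)
print('foot',atz('side',350+170/6,125+155/6,.05),atz('top',382+135/6,205+138/6,.05))
for n,p in dict(bl=(515,68),br=(707,122),fr=(687,207),fl=(492,165)).items():
    print(n,atz('top',382+(p[0]-396)/6,205+p[1]/6,.05))
L=atz('top',309.7,201.2,.1);R=atz('top',352.8,197.8,.1);F=atz('top',333.3,215,.1)
print(L,R,np.linalg.norm(L-R),np.degrees(np.arctan2(*(L-R)[:2])),F,tri((300+265/6,150+165/6),(333.3,215)))
t=np.load('pics/top_last.npy');s=np.load('pics/side_last.npy')
def c(im,x0,y0,w,h,k): return cv2.resize(im[y0:y0+h,x0:x0+w],None,fx=k,fy=k,interpolation=cv2.INTER_CUBIC)
cv2.imwrite('pics/crop1.png',np.hstack([c(t,296,128,66,96,6),c(s,255,130,66,96,6)]))
```

```text
coil (array([ 0.46808754, -0.32077369,  0.09295852]), np.float64(0.0019897340127174906)) via z [ 0.46724261 -0.32122562  0.092     ] [ 0.46948686 -0.32192549  0.092     ]
foot [ 0.46476009 -0.31038177  0.05      ] [ 0.46425386 -0.31531466  0.05      ]
bl [ 0.49833519 -0.30816448  0.05      ]
br [ 0.47342463 -0.40158141  0.05      ]
fr [ 0.43195376 -0.39053735  0.05      ]
fl [ 0.45084412 -0.29610389  0.05      ]
[ 0.52924281 -0.03892332  0.1       ] [ 0.54117607 -0.15998041  0.1       ] 0.12164382809374502 -5.629768879080166 [ 0.49131455 -0.10546889  0.1       ] (array([ 0.48958368, -0.10642369,  0.09544356]), np.float64(0.004991488164150765))
```

View pics/crop1.png

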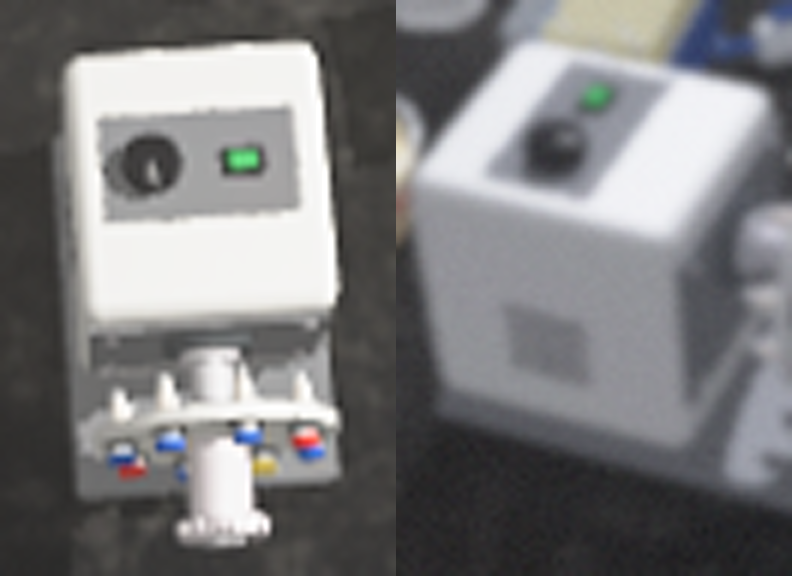

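Housing top corners in this crop are about (67,55), (315,42), (338,308) and (92,322), which is enough for yaw and axis. Next is a close view of the clip to get its wire-plane angle.

Run:
```python
from h import *
P=lambda p:(296+p[0]/6-.5+.08,128+p[1]/6-.5+.08)
for z in(.143,.155):
    q=[atz('top',*P(p),z) for p in((66,52),(316,40),(339,310),(91,322))]
    bl,br,fr,fl=q
    for a,b in((bl,br),(fl,fr),(fl,bl),(fr,br)):
        d=b-a; print(z,round(np.linalg.norm(d),4),np.degrees(np.arctan2(d[1],d[0])).round(2))
    print(sum(q)/4)
a=atz('top',*P((97,120)),.143)-atz('top',*P((292,107)),.143);print(np.degrees(np.arctan2(a[1],a[0])))
a=atz('top',*P((105,220)),.143)-atz('top',*P((298,208)),.143);print(np.degrees(np.arctan2(a[1],a[0])))
t=np.load('pics/top_last.npy');s=np.load('pics/side_last.npy')
def c(cam,x0,y0,w,h,k):
    im=np.load(f'pics/{cam}_last.npy')[y0:y0+h,x0:x0+w]
    im=cv2.resize(im,None,fx=k,fy=k,interpolation=cv2.INTER_CUBIC)
    for th,col in((0,(0,0,255)),(90,(0,255,0))): # marks 20mm arms at coil level along world x(red), y(green), z (blue)
        pass
    o=np.array([.468,-.321,.05])
    for d,col in(((.02,0,0),(0,0,255)),((0,.02,0),(0,255,0)),((0,0,.04),(255,0,0))):
        A=proj(cam,o+[0,.09,0] if cam=='side' else o+[0,.04,-.05]);B=proj(cam,(o+[0,.09,0] if cam=='side' else o+[0,.04,-.05])+d)
        f=lambda p:tuple(int(v) for v in (p-[x0,y0]+.5)*k)
        cv2.line(im,f(A),f(B),col,2)
    return im
cv2.imwrite('pics/crop2.png',np.hstack([c('top',392,212,28,30,14),c('side',364,125,28,30,14)]))
```

```text
0.143 0.1164 -85.89
0.143 0.1133 -86.06
0.143 0.1289 6.17
0.143 0.1291 4.76
[ 0.64495936 -0.09117052  0.143     ]
0.155 0.1153 -85.89
0.155 0.1121 -86.06
0.155 0.1276 6.17
0.155 0.1278 4.76
[ 0.64155905 -0.09065193  0.155     ]
95.16774575790154
94.82528411372633
```

View pics/crop2.png

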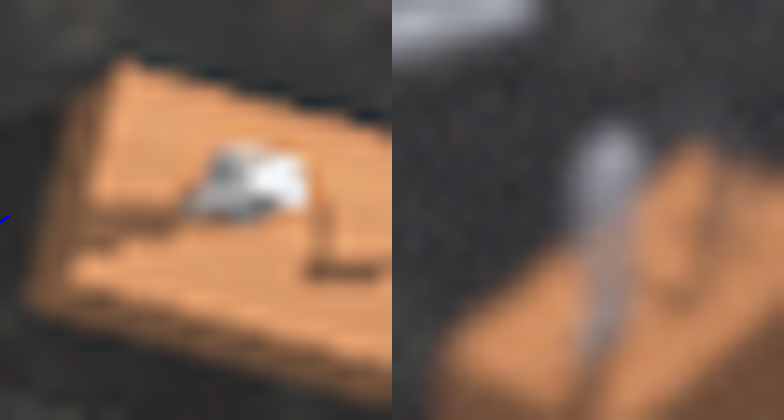

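Rotator yaw is about +4.9°, with the axis through (0.490,-0.105). The clip's silhouette is small, so I'll fit its pose by rendering a model against the blue channel in both views, since wood and bench are both dark in blue.

```bash
cat > fit.py <<'E'
from h import *
from scipy.ndimage import gaussian_filter
a=np.linspace(0,2*np.pi,60);pts=[]
for x in np.linspace(-4,4,7):
    for r in(6,7.5,9.5): pts.append(np.c_[np.full(60,x),7.5+r*np.cos(a),86+r*np.sin(a)])
def tube(p):
    p=np.array(p,float);l=[]
    for i in range(len(p)-1):
        for t in np.linspace(0,1,60): l.append(p[i]*(1-t)+p[i+1]*t)
    l=np.array(l);return np.vstack([l+[x,y,0] for x in(-1.7,0,1.7) for y in(-1.7,0,1.7)])
pts=np.vstack(pts+[tube([(0,0,44),(0,0,86)]),tube([(0,12,44),(0,8,52),(0,14,80)])])/1000
box={'top':(395,214,418,236),'side':(370,127,388,158)}
k=4
def render(cam,x,y,th):
    R=np.array([[np.cos(th),-np.sin(th),0],[np.sin(th),np.cos(th),0],[0,0,1]])
    w=pts@R.T+[x,y,.006]
    c=ctrl.calibration(cam);E=np.array(c['extrinsics']);K=np.array(c['intrinsics'])
    q=w@E[:3,:3].T+E[:3,3];s=np.c_[q[:,0],-q[:,1]]/-q[:,2:];s=s*(1+c['k1']*(s**2).sum(1))[:,None]
    uv=s@K[:2,:2].T+K[:2,2]
    b=box[cam];m=np.zeros(((b[3]-b[1])*k,(b[2]-b[0])*k),np.float32)
    ij=((uv-[b[0],b[1]]+.5)*k).astype(int)
    ok=(ij>=0).all(1)&(ij[:,0]<m.shape[1])&(ij[:,1]<m.shape[0]);m[ij[ok,1],ij[ok,0]]=1
    m=cv2.morphologyEx(m,cv2.MORPH_CLOSE,np.ones((3,3)))
    m=gaussian_filter(m,k*(.5 if cam=='top' else 1))
    return cv2.resize(m,(b[2]-b[0],b[3]-b[1]),interpolation=cv2.INTER_AREA)
from scipy.optimize import minimize
T={}
for cam in box:
    b=box[cam];T[cam]=np.load(f'pics/{cam}_last.npy')[b[1]:b[3],b[0]:b[2],0].astype(float)
def cost(p,full=False,cams=('top','side')):
    c=[np.corrcoef(render(cam,*p).ravel(),T[cam].ravel())[0,1] for cam in cams]
    return c if full else -sum(c)
if __name__=='__main__':
    for th in np.radians(np.arange(0,360,30)):
        cx,cy=.4685,-.321
        p0=[cx+.0075*np.sin(th),cy-.0075*np.cos(th),th]
        r=minimize(cost,p0,method='Nelder-Mead',options=dict(initial_simplex=[p0,[p0[0]+.004,p0[1],th],[p0[0],p0[1]+.004,th],[p0[0],p0[1],th+.3]],maxiter=80))
        x,y,t=r.x;print(np.degrees(th),round(r.fun,3),np.round(cost(r.x,True),3),'tip',x.round(4),y.round(4),'yaw',np.degrees(t).round(1),'coil',(x-.0075*np.sin(t)).round(4),(y+.0075*np.cos(t)).round(4))
E
python3 fit.py
```

```text
0.0 -1.481 [0.71  0.772] tip 0.469 -0.3305 yaw -8.2 coil 0.4701 -0.3231
29.999999999999996 -1.481 [0.702 0.778] tip 0.4674 -0.3299 yaw -20.7 coil 0.47 -0.3228
59.99999999999999 -1.388 [0.621 0.767] tip 0.4757 -0.3262 yaw 76.0 coil 0.4684 -0.3244
90.0 -1.463 [0.696 0.768] tip 0.4717 -0.317 yaw 164.6 coil 0.4697 -0.3242
119.99999999999999 -1.459 [0.686 0.773] tip 0.4725 -0.3167 yaw 155.8 coil 0.4694 -0.3235
150.0 -1.462 [0.695 0.768] tip 0.472 -0.3167 yaw 161.9 coil 0.4697 -0.3239
180.0 -1.464 [0.693 0.771] tip 0.4712 -0.316 yaw 168.6 coil 0.4697 -0.3233
210.00000000000003 -1.463 [0.693 0.771] tip 0.4714 -0.3162 yaw 166.3 coil 0.4696 -0.3235
239.99999999999997 -1.482 [0.71  0.772] tip 0.4683 -0.3303 yaw 346.0 coil 0.4702 -0.323
270.0 -1.482 [0.71  0.772] tip 0.4683 -0.3304 yaw 345.8 coil 0.4702 -0.3232
300.0 -1.482 [0.706 0.775] tip 0.4677 -0.3303 yaw 342.1 coil 0.47 -0.3232
330.0 -1.48 [0.705 0.776] tip 0.4671 -0.3303 yaw 335.4 coil 0.4702 -0.3235
```

The clip plane lies along the block (yaw about -14.5°) with the coil at (0.470,-0.323). I'll start with the carousel and go above the shaft, fingers straddling it.

Call:
{"method": "send_rows", "body": {"steps": [[-0.418,-0.335,0,-22.3,-0.25],[-0.418,-0.335,0,-22.3,-0.25],[-0.418,-0.335,0,-22.3,-0.25],[-0.418,-0.335,0,-22.3,-0.25],[-0.418,-0.335,0,-22.3,-0.25],[-0.418,-0.335,0,-22.3,-0.25],[-0.418,-0.335,0,-22.3,-0.25],[-0.418,-0.335,0,-22.3,-0.25],[-0.418,-0.335,0,-22.3,-0.25],[-0.476,-0.638,0,-22.3,-0.25],[-0.476,-0.638,0,-22.3,-0.25],[-0.476,-0.638,0,-22.3,-0.25]]}}

```text
time: 1.3
eef_pos: [0.4569, 0.1197, 0.2388]
tcp_rot: [-0.043, 0.999, -0.0, -0.0]
contact_force: [0.7, -0.3, 0.9]
opening: 0.378
finger_force: 0.0
```

```bash
cat >> h.py <<'E'
def axes():
    from scipy.spatial.transform import Rotation as Ro
    s=ctrl.get_state();return s,Ro.from_quat(s['tcp_rot']).as_matrix()
def goto(x,y,z,phi=None):
    s,R=axes();d=R.T@(np.array([x,y,z])-s['eef_pos'])
    cur=np.degrees(np.arctan2(R[1,1],R[0,1]))
    print('pos',s['eef_pos'].round(4),'phi',cur.round(2),'F',s['contact_force'].round(1),'M',s['wrist_torque'].round(2),'open',round(s['opening'],3),'t',s['time'])
    print('rows',d.round(4),None if phi is None else round((cur-phi+90)%180-90,2),'q6',s['qpos'][5].round(2))
E
python3 -c "
from h import *
goto(.465,-.107,.15,94.9)"
```

```text
pos [0.4569 0.1197 0.2388] phi 94.97 F [ 0.7 -0.3  0.9] M [-0.03 -0.03 -0.01] open 0.378 t 1.3
rows [ 0.0115 -0.2266  0.0888] 0.07 q6 -1.62
```

Call:
{"method": "send_rows", "body": {"steps": [[0.011,-0.1,0,0,-0.25],[0.011,-0.2,0,0,-0.25],[0.0115,-0.2266,0.04,0,-0.25],[0.0115,-0.2266,0.089,0,-0.25],[0.0115,-0.2266,0.12,0,-0.25],[0.0115,-0.2266,0.139,0,-0.25],[0.0115,-0.2266,0.139,0,-0.25],[0.0115,-0.2266,0.139,0,-0.25],[0.0115,-0.2266,0.139,0,-0.25]]}}

```text
time: 2.2
eef_pos: [0.467, -0.105, 0.1027]
tcp_rot: [-0.044, 0.999, -0.001, 0.002]
contact_force: [1.1, -0.4, -0.3]
opening: 0.375
finger_force: 0.0
```

Run:
```python
from h import *
goto(.465,-.107,.1,94.9)
snap('top','t1');snap('side','s1')
def c(cam,x0,y0,w,h,k):
    im=np.load(f'pics/{cam}_last.npy')[y0:y0+h,x0:x0+w]
    return cv2.resize(im,None,fx=k,fy=k,interpolation=cv2.INTER_CUBIC)
cv2.imwrite('pics/crop3.png',np.hstack([c('top',300,180,66,60,6),c('side',310,145,66,60,6)]))
```

```text
pos [ 0.467  -0.105   0.1027] phi 95.0 F [ 1.1 -0.4 -0.3] M [ 0.03 -0.01 -0.02] open 0.375 t 2.2
rows [ 0.0021 -0.0018  0.0026] 0.1 q6 -2.09
```

View pics/crop3.png

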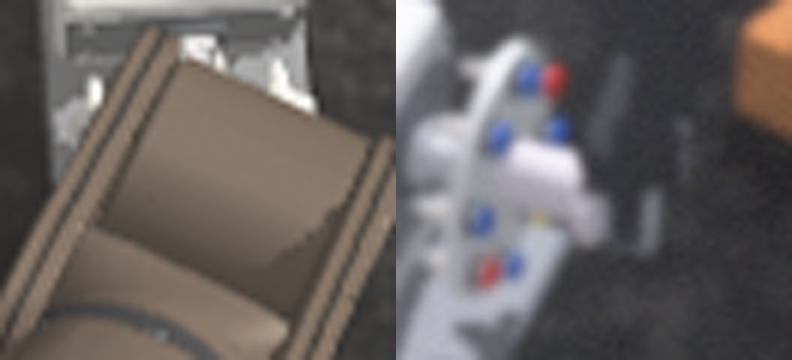

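The fingers stand just off the free end of the shaft and touch nothing. I'll creep toward the flange.

Call:
{"method": "send_rows", "body": {"steps": [[-0.002,-0.002,0.002,0,-0.25],[-0.004,-0.002,0.002,0,-0.25],[-0.006,-0.002,0.002,0,-0.25],[-0.008,-0.002,0.002,0,-0.25],[-0.01,-0.002,0.002,0,-0.25]]}}

```text
time: 2.8
eef_pos: [0.4753, -0.1061, 0.0983]
tcp_rot: [-0.044, 0.999, 0.0, -0.001]
contact_force: [-2.8, -0.0, 1.0]
opening: 0.376
finger_force: 1.6
```

Call:
{"method": "send_rows", "body": {"steps": [[-0.002,0,0,0,-0.25],[-0.004,0,0,0,-0.25],[-0.006,0,0,0,-0.25]]}}

```text
time: 3.1
eef_pos: [0.4811, -0.1055, 0.0979]
tcp_rot: [-0.043, 0.999, 0.0, -0.001]
contact_force: [-4.1, 0.6, 0.9]
opening: 0.377
finger_force: 1.8
```

Call:
{"method": "send_rows", "body": {"steps": [[-0.002,0,0,0,-0.25],[-0.004,0,0,0,-0.25]]}}

```text
time: 3.3
eef_pos: [0.4853, -0.1051, 0.098]
tcp_rot: [-0.043, 0.999, 0.0, -0.001]
contact_force: [-3.8, 0.3, 0.3]
opening: 0.376
finger_force: 1.8
```

Call:
{"method": "send_rows", "body": {"steps": [[-0.0015,0,0,0,-0.25],[-0.003,0,0,0,-0.25]]}}

```text
time: 3.5
eef_pos: [0.4884, -0.1049, 0.098]
tcp_rot: [-0.043, 0.999, 0.0, -0.0]
contact_force: [-4.1, 0.3, -0.1]
opening: 0.38
finger_force: 1.7
```

Call:
{"method": "send_rows", "body": {"steps": [[-0.0015,0,0,0,-0.25],[-0.003,0,0,0,-0.25]]}}

```text
time: 3.7
eef_pos: [0.4914, -0.1046, 0.098]
tcp_rot: [-0.043, 0.999, 0.0, -0.0]
contact_force: [-4.2, 1.6, -2.1]
opening: 0.378
finger_force: 1.7
```

Call:
{"method": "send_rows", "body": {"steps": [[-0.0015,0,0,0,-0.25],[-0.0025,0,0,0,-0.25]]}}

```text
time: 3.9
eef_pos: [0.494, -0.1044, 0.0981]
tcp_rot: [-0.043, 0.999, 0.0, -0.0]
contact_force: [-3.3, 1.1, -0.7]
opening: 0.372
finger_force: 1.6
```

Call:
{"method": "send_rows", "body": {"steps": [[-0.001,0,0,0,-0.25],[-0.002,0,0,0,-0.25]]}}

```text
time: 4.1
eef_pos: [0.4959, -0.1043, 0.0982]
tcp_rot: [-0.043, 0.999, 0.0, -0.0]
contact_force: [-3.3, 0.9, -0.9]
opening: 0.372
finger_force: 1.6
```

Call:
{"method": "send_rows", "body": {"steps": [[-0.001,0,0,0,-0.25],[-0.0015,0,0,0,-0.25]]}}

```text
time: 4.3
eef_pos: [0.4968, -0.1042, 0.0982]
tcp_rot: [-0.044, 0.999, 0.0, -0.001]
contact_force: [-6.4, 0.5, 1.2]
opening: 0.373
finger_force: 3.3
```

Call:
{"method": "send_rows", "body": {"steps": [[-0.001,0,0,0,-0.25],[-0.001,0,0,0,-0.25]]}}

```text
time: 4.5
eef_pos: [0.4968, -0.1042, 0.0982]
tcp_rot: [-0.044, 0.999, 0.0, -0.003]
contact_force: [-9.0, 1.0, 3.4]
opening: 0.379
finger_force: 4.5
```

Call:
{"method": "send_rows", "body": {"steps": [[-0.001,0,0,0,-0.25],[-0.001,0,0,0,-0.25]]}}

```text
time: 4.7
eef_pos: [0.4968, -0.1042, 0.0981]
tcp_rot: [-0.044, 0.999, 0.0, -0.004]
contact_force: [-12.7, -0.1, 4.2]
opening: 0.373
finger_force: 6.2
```

The carousel is home: the TCP stopped at x 0.4968 while the force rose to 13 N. I'll back off, lift, and go over the clip.

Call:
{"method": "send_rows", "body": {"steps": [[0.012,0,0,0,-0.25],[0.014,0,-0.05,0,-0.25],[0.014,0,-0.1,8,-0.25],[0.05,-0.05,-0.1,16,-0.25],[0.05,-0.1,-0.1,25,-0.25],[0.05,-0.15,-0.1,34,-0.25],[0.05,-0.2,-0.1,42,-0.25],[0.05,-0.2156,-0.1,51,-0.25],[0.05,-0.2156,-0.1,59,-0.25],[0.05,-0.2156,-0.1,68,-0.25],[0.05,-0.2156,-0.1,76,-0.25],[0.05,-0.2156,-0.1,85,-0.25]]}}

```text
time: 5.9
eef_pos: [0.4694, -0.3246, 0.1997]
tcp_rot: [0.643, 0.766, 0.0, 0.003]
contact_force: [0.9, -0.5, -0.0]
opening: 0.373
finger_force: 0.0
```

Call:
{"method": "send_rows", "body": {"steps": [[0,0,0,8.5,-0.25],[0,0,0,17,-0.25],[0,0,0,24.5,-0.25],[0,0,0,24.5,-0.25]]}}

```text
time: 6.3
eef_pos: [0.4692, -0.3242, 0.1996]
tcp_rot: [0.789, 0.615, 0.001, 0.003]
contact_force: [0.7, 0.2, -0.4]
opening: 0.372
finger_force: 0.0
```

Run:
```python
from h import *
snap('top','t2')
goto(.470,-.323,.14,-14.5)
```

```text
pos [ 0.4691 -0.3241  0.1994] phi -14.02 F [-0.2 -0.2  1.2] M [-0.04  0.04  0.1 ] open 0.377 t 6.35
rows [0.0014 0.0004 0.0594] 0.48 q6 -0.54
```

Call:
{"method": "send_rows", "body": {"steps": [[0.001,0,0.03,0.5,-0.25],[0.001,0,0.06,0.5,-0.25],[0.001,0,0.09,0.5,-0.25],[0.001,0,0.11,0.5,-0.25],[0.001,0,0.118,0.5,-0.25],[0.001,0,0.118,0.5,-0.25]]}}

```text
time: 6.95
eef_pos: [0.4683, -0.3221, 0.0795]
tcp_rot: [0.791, 0.612, 0.0, -0.001]
contact_force: [1.1, 0.5, -0.0]
opening: 0.372
finger_force: 0.0
```

Run:
```python
from h import *
goto(.470,-.323,.081,-14.5)
snap('top','t3');snap('side','s3')
def c(cam,x0,y0,w,h,k):
    im=np.load(f'pics/{cam}_last.npy')[y0:y0+h,x0:x0+w]
    return cv2.resize(im,None,fx=k,fy=k,interpolation=cv2.INTER_CUBIC)
cv2.imwrite('pics/crop4.png',np.hstack([c('top',382,200,50,50,8),c('side',350,115,50,50,8)]))
```

```text
pos [ 0.4683 -0.3221  0.0795] phi -14.58 F [ 1.1  0.5 -0. ] M [-0.01 -0.01  0.01] open 0.372 t 6.95
rows [-0.0004  0.0019 -0.0015] -0.08 q6 -0.53
```

View pics/crop4.png

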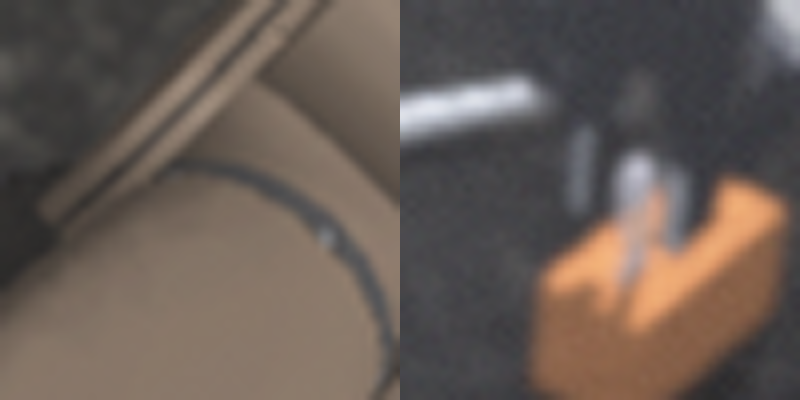

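The coil at (635,165) stands between the two pads at (582,170) and (678,205). I'll close gently and feel whether it is centred.

Call:
{"method": "send_rows", "body": {"steps": [[0,0,0,0,-1],[0,0,0,0,-1],[0,0,0,0,-1],[0,0,0,0,-1],[0,0,0,0,-1]], "squeeze": 20}}

```text
time: 7.55
eef_pos: [0.4695, -0.3231, 0.0818]
tcp_rot: [0.791, 0.611, 0.0, 0.002]
contact_force: [0.5, -0.5, 5.1]
opening: 0.093
finger_force: 24.5
```

Run:
```python
from h import *
goto(.470,-.323,.081,-14.5)
```

```text
pos [ 0.4695 -0.3231  0.0818] phi -14.64 F [ 0.5 -0.5  5.1] M [-0.04 -0.13  0.06] open 0.093 t 7.55
rows [0.0002 0.0005 0.0008] -0.14 q6 -0.53
```

Call:
{"method": "send_rows", "body": {"steps": [[0,0,0,0,-1],[0,0,0,0,-1],[0,0,-0.02,0,-1],[0,0,-0.05,0,-1],[0,0,-0.09,0,-1],[0,0,-0.135,0,-1],[0,0,-0.135,0,-1]], "squeeze": 100}}

```text
time: 8.25
eef_pos: [0.471, -0.3246, 0.2226]
tcp_rot: [0.791, 0.611, 0.001, 0.006]
contact_force: [0.2, -1.2, -0.0]
opening: 0.073
finger_force: 98.4
```

Run:
```python
from h import *
goto(.5028,-.16,.2,4.9)
snap('top','t4');snap('side','s4')
def c(cam,x0,y0,w,h,k):
    im=np.load(f'pics/{cam}_last.npy')[y0:y0+h,x0:x0+w]
    return cv2.resize(im,None,fx=k,fy=k,interpolation=cv2.INTER_CUBIC)
print(proj('side',(.47,-.323,.1)))
cv2.imwrite('pics/crop5.png',c('side',350,95,50,60,10))
```

```text
pos [ 0.471  -0.3246  0.2226] phi -14.63 F [ 0.2 -1.2 -0. ] M [-0.06 -0.05 -0.05] open 0.073 t 8.25
rows [ 0.1675 -0.011   0.0214] -19.53 q6 -0.53
[379.47690731 134.54094032]
```

View pics/crop5.png

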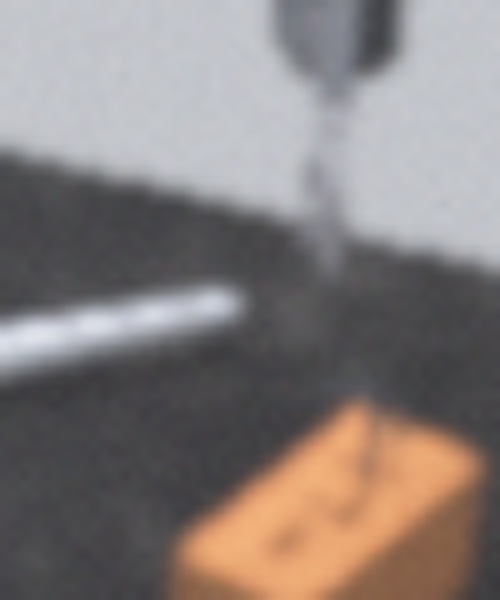

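The clip is lifted. The leg tip is at crop (328,275), which is pixel (382.8,122.5), and the bent leg seems to bulge to the left (the +y side). I'll check by projecting both hypotheses.

Run:
```python
from h import *
cr=lambda p:((proj('side',p)-[350,95]+.5)*10).round(0)
for n,s in(('bent+y',1),('bent-y',-1)):
    u=s*np.array([.25,.968]); 
    f=lambda y,z:(*(np.array([.471,-.3246])+u*(y-.0075)),.2226-.0758+z)
    print(n,[cr(f(0,z)) for z in(0,.03,.06)],'bent',[cr(f(y,z)) for y,z in((.012,.016),(.008,.029),(.014,.04),(.008,.052))])
```

```text
bent+y [array([326., 251.]), array([335., 161.]), array([344.,  67.])] bent [array([307., 221.]), array([318., 176.]), array([309., 150.]), array([325., 104.])]
bent-y [array([296., 273.]), array([305., 183.]), array([313.,  89.])] bent [array([325., 208.]), array([320., 174.]), array([336., 131.]), array([327., 103.])]
```

The leg end matches the hypothesis with the bent leg on +y. I'll carry the clip to the +y side of the shaft so the bare side of the straight leg can touch the shaft flank.

Run:
```python
from h import *
goto(.5006,-.0781,.21,4.9)
```

```text
pos [ 0.4686 -0.3223  0.216 ] phi -14.64 F [ 0.3 -0.1 -1.9] M [ 0.03 -0.03 -0.03] open 0.071 t 8.35
rows [ 0.2444 -0.0307  0.0058] -19.54 q6 -0.53
```

Call:
{"method": "send_rows", "body": {"steps": [[0.04,-0.005,0.006,-6,-1],[0.08,-0.01,0.006,-12,-1],[0.12,-0.015,0.006,-19.5,-1],[0.16,-0.02,0.006,-19.5,-1],[0.2,-0.025,0.006,-19.5,-1],[0.235,-0.03,0.006,-19.5,-1],[0.2444,-0.0307,0.006,-19.5,-1],[0.2444,-0.0307,0.006,-19.5,-1],[0.2444,-0.0307,0.006,-19.5,-1]]}}

```text
time: 9.25
eef_pos: [0.4999, -0.0785, 0.2079]
tcp_rot: [0.677, 0.736, -0.001, -0.001]
contact_force: [-0.0, -0.7, -0.3]
opening: 0.069
finger_force: 98.3
```

Run:
```python
from h import *
goto(.5006,-.0781,.17,4.9)
```

```text
pos [ 0.4999 -0.0785  0.2079] phi 4.86 F [-0.  -0.7 -0.3] M [-0.01  0.01  0.03] open 0.069 t 9.25
rows [0.0004 0.0008 0.0379] -0.04 q6 -0.44
```

Call:
{"method": "send_rows", "body": {"steps": [[0,0.001,0.01,0,-1],[0,0.001,0.02,0,-1],[0,0.001,0.03,0,-1],[0,0.001,0.038,0,-1],[0,0.001,0.038,0,-1]]}}

```text
time: 9.75
eef_pos: [0.5004, -0.0779, 0.1692]
tcp_rot: [0.677, 0.736, -0.001, -0.002]
contact_force: [1.0, -0.1, -1.4]
opening: 0.073
finger_force: 98.3
```

Call:
{"method": "send_rows", "body": {"steps": [[-0.002,0,0,0,-1],[-0.004,0,0,0,-1],[-0.004,0,0,0,-1]]}}

```text
time: 10.05
eef_pos: [0.5024, -0.0824, 0.172]
tcp_rot: [0.677, 0.736, 0.0, 0.001]
contact_force: [0.3, -0.0, -0.7]
opening: 0.069
finger_force: 98.3
```

Call:
{"method": "send_rows", "body": {"steps": [[-0.001,0,0,0,-1],[-0.002,0,0,0,-1],[-0.002,0,0,0,-1]]}}

```text
time: 10.35
eef_pos: [0.5023, -0.0837, 0.1716]
tcp_rot: [0.677, 0.736, 0.001, -0.0]
contact_force: [0.4, 1.6, 0.1]
opening: 0.072
finger_force: 98.3
```

Call:
{"method": "send_rows", "body": {"steps": [[-0.001,0,0,0,-1],[-0.001,0,0,0,-1]]}}

```text
time: 10.55
eef_pos: [0.5023, -0.0843, 0.1715]
tcp_rot: [0.677, 0.736, 0.001, -0.001]
contact_force: [-0.4, 2.8, 1.4]
opening: 0.071
finger_force: 98.4
```

The shaft flank touched at TCP y ≈ -0.0837, which agrees with the image axis to within 0.5 mm. Next I'll touch the flange face with the leg, which fixes the hole's position along the axis directly.

Call:
{"method": "send_rows", "body": {"steps": [[0.003,0,0,0,-1],[0.003,0,0,0,-1],[0.003,0.001,0,0,-1],[0.003,0.001,0,0,-1]]}}

```text
time: 10.95
eef_pos: [0.503, -0.0821, 0.1713]
tcp_rot: [0.676, 0.736, -0.0, 0.0]
contact_force: [-0.3, 0.6, -0.2]
opening: 0.07
finger_force: 98.4
```

Call:
{"method": "send_rows", "body": {"steps": [[0,0.001,0,0,-1],[0,0.001,0,0,-1]]}}

```text
time: 11.15
eef_pos: [0.5038, -0.0819, 0.1712]
tcp_rot: [0.676, 0.736, -0.0, -0.0]
contact_force: [-0.5, 0.3, -0.9]
opening: 0.073
finger_force: 98.4
```

Call:
{"method": "send_rows", "body": {"steps": [[0,0.001,0,0,-1],[0,0.001,0,0,-1]]}}

```text
time: 11.35
eef_pos: [0.5044, -0.0818, 0.1712]
tcp_rot: [0.676, 0.737, -0.001, -0.001]
contact_force: [-3.2, -0.8, 0.1]
opening: 0.068
finger_force: 98.5
```

The flange touch agrees to within 0.1 mm, so the hole is at (0.5028,-0.1032). I'll raise the clip and set it on the +y shoulder of the shaft, then scan across for the mouth.

Call:
{"method": "send_rows", "body": {"steps": [[0.001,-0.004,0,0,-1],[0.001,-0.004,-0.02,0,-1],[-0.003,-0.004,-0.029,0,-1],[-0.0067,-0.004,-0.029,0,-1],[-0.0067,-0.004,-0.029,0,-1],[-0.0067,-0.004,-0.029,0,-1]]}}

```text
time: 11.95
eef_pos: [0.5012, -0.0888, 0.1995]
tcp_rot: [0.677, 0.736, -0.0, -0.001]
contact_force: [-0.3, -0.3, -0.1]
opening: 0.068
finger_force: 98.3
```

```bash
cat >> h.py <<'E'
C=np.array([.5028,-.1032]);XR=np.array([.99634,.08542]);YR=np.array([-.08542,.99634])
def rel():
    s,R=axes();p=s['eef_pos'];leg=p[:2]-.0075*YR-C;F=s['contact_force']
    print('leg mm: axial %.2f across %.2f tip z %.2f'%(leg@XR*1e3,leg@YR*1e3,(p[2]-.0758)*1e3),'F ax %.1f across %.1f up %.1f'%(F[:2]@XR,F[:2]@YR,F[2]),'phi %.2f'%np.degrees(np.arctan2(R[1,1],R[0,1])),'t',round(s['time'],2),'tilt',R[:2,2].round(4),'M',s['wrist_torque'].round(2))
E
python3 -c "
from h import *
rel()"
```

```text
leg mm: axial -0.39 across 7.03 tip z 123.71 F ax -0.3 across -0.3 up -0.1 phi 4.83 t 11.95 tilt [-0.001   0.0006] M [-0.05  0.07 -0.03]
```

Call:
{"method": "send_rows", "body": {"steps": [[0,0.0004,0.005,0,-1],[0,0.0004,0.01,0,-1],[0,0.0004,0.014,0,-1],[0,0.0004,0.014,0,-1]]}}

```text
time: 12.35
eef_pos: [0.5012, -0.0884, 0.185]
tcp_rot: [0.676, 0.736, -0.0, -0.001]
contact_force: [0.2, -0.3, -1.4]
opening: 0.067
finger_force: 98.3
```

Call:
{"method": "send_rows", "body": {"steps": [[0,0,0.001,0,-1],[0,0,0.002,0,-1],[0,0,0.002,0,-1]]}}

```text
time: 12.65
eef_pos: [0.502, -0.0887, 0.1845]
tcp_rot: [0.677, 0.736, 0.0, 0.0]
contact_force: [0.9, -0.4, -0.2]
opening: 0.071
finger_force: 98.4
```

```bash
python3 -c "
from h import *
rel()"
```

```text
leg mm: axial 0.49 across 7.05 tip z 108.66 F ax 0.9 across -0.5 up -0.2 phi 4.86 t 12.65 tilt [0.0003 0.0001] M [ 0.03  0.01 -0.05]
```

Call:
{"method": "send_rows", "body": {"steps": [[0,-0.0003,0.001,0,-1],[-0.0005,-0.0003,0.001,0,-1],[-0.001,-0.0003,0.001,0,-1],[-0.0015,-0.0003,0.001,0,-1],[-0.0015,-0.0003,0.001,0,-1]]}}

```text
time: 13.15
eef_pos: [0.5024, -0.0899, 0.1844]
tcp_rot: [0.677, 0.736, 0.001, 0.0]
contact_force: [-0.0, 2.7, 5.2]
opening: 0.072
finger_force: 99.2
```

```bash
python3 -c "
from h import *
rel()"
```

```text
leg mm: axial 0.74 across 5.77 tip z 108.55 F ax 0.2 across 2.7 up 5.2 phi 4.83 t 13.15 tilt [0.0019 0.0009] M [0.6  0.09 0.03]
```

Call:
{"method": "send_rows", "body": {"steps": [[-0.0005,0,0,0,-1],[-0.001,0,0,0,-1],[-0.0015,0,0,0,-1],[-0.0015,0,0,0,-1]]}}

```text
time: 13.55
eef_pos: [0.5025, -0.0907, 0.1844]
tcp_rot: [0.677, 0.736, 0.002, -0.0]
contact_force: [-0.2, 4.6, 6.3]
opening: 0.069
finger_force: 99.3
```

```bash
python3 -c "
from h import *
rel()"
```

```text
leg mm: axial 0.77 across 4.94 tip z 108.59 F ax 0.2 across 4.6 up 6.3 phi 4.82 t 13.55 tilt [0.0017 0.0027] M [ 0.97  0.04 -0.  ]
```

Call:
{"method": "send_rows", "body": {"steps": [[0,-0.0007,-0.0003,0,-1],[-0.0005,-0.0007,-0.0003,0,-1],[-0.001,-0.0007,-0.0003,0,-1],[-0.0015,-0.0007,-0.0003,0,-1],[-0.0015,-0.0007,-0.0003,0,-1]]}}

```text
time: 14.05
eef_pos: [0.502, -0.0918, 0.1845]
tcp_rot: [0.677, 0.736, 0.002, -0.001]
contact_force: [0.6, 6.1, 6.6]
opening: 0.072
finger_force: 99.1
```

```bash
python3 -c "
from h import *
rel()"
```

```text
leg mm: axial 0.21 across 3.93 tip z 108.68 F ax 1.1 across 6.0 up 6.6 phi 4.80 t 14.05 tilt [0.0021 0.0041] M [ 1.55 -0.15  0.03]
```

Call:
{"method": "send_rows", "body": {"steps": [[-0.0005,0,0,0,-1],[-0.001,0,0,0,-1],[-0.0015,0,0,0,-1],[-0.0015,0,0,0,-1]]}}

```text
time: 14.45
eef_pos: [0.5021, -0.0928, 0.1847]
tcp_rot: [0.677, 0.736, 0.003, -0.001]
contact_force: [0.4, 7.0, 8.2]
opening: 0.068
finger_force: 99.4
```

```bash
python3 -c "
from h import *
rel()"
```

```text
leg mm: axial 0.23 across 2.91 tip z 108.92 F ax 1.0 across 6.9 up 8.2 phi 4.79 t 14.45 tilt [0.0019 0.0054] M [ 1.71 -0.1   0.02]
```

Call:
{"method": "send_rows", "body": {"steps": [[0,0,-0.001,0,-1],[0,0,-0.0015,0,-1],[0,0,-0.0015,0,-1]]}}

```text
time: 14.75
eef_pos: [0.502, -0.0946, 0.1858]
tcp_rot: [0.677, 0.736, 0.001, 0.0]
contact_force: [1.1, 2.4, 6.1]
opening: 0.071
finger_force: 99.1
```

```bash
python3 -c "
from h import *
rel()"
```

```text
leg mm: axial -0.11 across 1.18 tip z 110.04 F ax 1.3 across 2.3 up 6.1 phi 4.86 t 14.75 tilt [0.0015 0.0003] M [ 0.73 -0.08  0.02]
```

It is still riding on the cylinder: tip z 110.0 at 1.2 mm across matches a plain surface, so no mouth has been found on this side. I'll lighten the press so friction does not turn the shaft, and scan on to the -y side.

Call:
{"method": "send_rows", "body": {"steps": [[0,0,-0.0007,0,-1],[-0.0007,0,-0.0009,0,-1],[-0.0014,0,-0.0009,0,-1],[-0.002,0,-0.0009,0,-1],[-0.002,0,-0.0009,0,-1]]}}

```text
time: 15.25
eef_pos: [0.5014, -0.097, 0.1859]
tcp_rot: [0.677, 0.736, -0.0, -0.0]
contact_force: [-0.2, 1.2, 4.5]
opening: 0.069
finger_force: 98.9
```

```bash
python3 -c "
from h import *
rel()"
```

```text
leg mm: axial -0.84 across -1.21 tip z 110.12 F ax -0.1 across 1.2 up 4.5 phi 4.85 t 15.25 tilt [-0.0006 -0.0003] M [ 0.27  0.02 -0.02]
```

Call:
{"method": "send_rows", "body": {"steps": [[-0.0007,0,0.0001,0,-1],[-0.0014,0,0.0002,0,-1],[-0.002,0,0.0004,0,-1],[-0.002,0,0.0004,0,-1]]}}

```text
time: 15.65
eef_pos: [0.5016, -0.099, 0.1853]
tcp_rot: [0.676, 0.736, -0.0, -0.0]
contact_force: [-0.1, 0.1, 2.3]
opening: 0.071
finger_force: 98.7
```

```bash
python3 -c "
from h import *
rel()"
```

```text
leg mm: axial -0.85 across -3.20 tip z 109.54 F ax -0.1 across 0.1 up 2.3 phi 4.86 t 15.65 tilt [-0.0005 -0.0005] M [-0.    0.05  0.01]
```

Call:
{"method": "send_rows", "body": {"steps": [[0,0.0008,0,0,-1],[0,0.0008,0.0002,0,-1],[-0.0007,0.0008,0.0006,0,-1],[-0.0014,0.0008,0.0009,0,-1],[-0.0014,0.0008,0.0009,0,-1]]}}

```text
time: 16.15
eef_pos: [0.5027, -0.1003, 0.1843]
tcp_rot: [0.677, 0.736, -0.0, 0.0]
contact_force: [-0.3, -1.1, 0.2]
opening: 0.074
finger_force: 98.3
```

```bash
python3 -c "
from h import *
rel()"
```

```text
leg mm: axial 0.15 across -4.56 tip z 108.47 F ax -0.4 across -1.1 up 0.2 phi 4.86 t 16.15 tilt [ 0.0003 -0.0005] M [-0.23 -0.08 -0.  ]
```

Call:
{"method": "send_rows", "body": {"steps": [[-0.0007,0,0.0005,0,-1],[-0.0014,0,0.001,0,-1],[-0.002,0,0.0015,0,-1],[-0.002,0,0.0015,0,-1]]}}

```text
time: 16.55
eef_pos: [0.5026, -0.1019, 0.1828]
tcp_rot: [0.677, 0.736, -0.0, -0.001]
contact_force: [-0.2, 0.1, -0.7]
opening: 0.069
finger_force: 98.3
```

```bash
python3 -c "
from h import *
rel()"
```

```text
leg mm: axial -0.10 across -6.18 tip z 106.96 F ax -0.2 across 0.2 up -0.7 phi 4.85 t 16.55 tilt [-0.0008  0.0006] M [-0.03  0.04 -0.04]
```

The tip now sits 1.3 mm below the cylinder surface at -6 mm across, with no upward force, so it is in the mouth. I'll press it in a little and draw it back to the top.

Call:
{"method": "send_rows", "body": {"steps": [[0,0.0001,0.001,0,-1],[0.0007,0.0001,0.001,0,-1],[0.0014,0.0001,0.001,0,-1],[0.0014,0.0001,0.001,0,-1]]}}

```text
time: 16.95
eef_pos: [0.5028, -0.1007, 0.1822]
tcp_rot: [0.676, 0.737, -0.0, 0.0]
contact_force: [0.3, -0.9, -1.5]
opening: 0.07
finger_force: 98.3
```

```bash
python3 -c "
from h import *
rel()"
```

```text
leg mm: axial 0.19 across -4.98 tip z 106.38 F ax 0.2 across -0.9 up -1.5 phi 4.87 t 16.95 tilt [-0.0001 -0.0004] M [-0.17 -0.   -0.02]
```

Call:
{"method": "send_rows", "body": {"steps": [[0.0007,0,0,0,-1],[0.0014,0,0,0,-1],[0.002,0,0,0,-1],[0.002,0,0,0,-1]]}}

```text
time: 17.35
eef_pos: [0.5027, -0.099, 0.1824]
tcp_rot: [0.676, 0.736, -0.0, 0.0]
contact_force: [-0.8, -1.7, -0.7]
opening: 0.072
finger_force: 98.3
```

```bash
python3 -c "
from h import *
rel()"
```

```text
leg mm: axial 0.29 across -3.27 tip z 106.58 F ax -0.9 across -1.7 up -0.7 phi 4.86 t 17.35 tilt [ 0.0002 -0.0009] M [-0.51  0.08  0.02]
```

It's caught and turning the shaft (3 mm deep at -3.3). I'll keep drawing it up and let it sink.

Call:
{"method": "send_rows", "body": {"steps": [[0.0007,-0.0002,0.0003,0,-1],[0.0014,-0.0002,0.0006,0,-1],[0.0021,-0.0002,0.001,0,-1],[0.0028,-0.0002,0.0015,0,-1],[0.0033,-0.0002,0.002,0,-1],[0.0033,-0.0002,0.002,0,-1]]}}

```text
time: 17.95
eef_pos: [0.5023, -0.0952, 0.18]
tcp_rot: [0.677, 0.736, 0.0, 0.0]
contact_force: [0.9, -2.8, -1.5]
opening: 0.074
finger_force: 98.3
```

```bash
python3 -c "
from h import *
rel()"
```

```text
leg mm: axial 0.22 across 0.47 tip z 104.24 F ax 0.6 across -2.9 up -1.5 phi 4.86 t 17.95 tilt [0.0007 0.0002] M [-0.59 -0.22  0.04]
```

Call:
{"method": "send_rows", "body": {"steps": [[0,-0.0002,0.0015,0,-1],[0,-0.0002,0.003,0,-1],[0,-0.0002,0.0045,0,-1],[0,-0.0002,0.006,0,-1],[0,-0.0002,0.006,0,-1]]}}

```text
time: 18.45
eef_pos: [0.5017, -0.0952, 0.1737]
tcp_rot: [0.677, 0.736, -0.0, -0.0]
contact_force: [0.7, -2.2, -1.5]
opening: 0.072
finger_force: 98.3
```

```bash
python3 -c "
from h import *
rel()"
```

```text
leg mm: axial -0.39 across 0.55 tip z 97.85 F ax 0.5 across -2.2 up -1.5 phi 4.85 t 18.45 tilt [-0.0007  0.0006] M [-0.41 -0.09 -0.03]
```

Call:
{"method": "send_rows", "body": {"steps": [[-0.0003,0.0002,0.0015,0,-1],[-0.0003,0.0002,0.003,0,-1],[-0.0003,0.0002,0.0045,0,-1],[-0.0003,0.0002,0.006,0,-1],[-0.0003,0.0002,0.006,0,-1]]}}

```text
time: 18.95
eef_pos: [0.5022, -0.0954, 0.1679]
tcp_rot: [0.677, 0.736, 0.0, -0.0]
contact_force: [0.4, 0.5, -0.8]
opening: 0.074
finger_force: 98.4
```

```bash
python3 -c "
from h import *
rel()"
```

```text
leg mm: axial 0.07 across 0.34 tip z 92.10 F ax 0.5 across 0.4 up -0.8 phi 4.85 t 18.95 tilt [0.     0.0007] M [ 0.02 -0.13 -0.01]
```

Call:
{"method": "send_rows", "body": {"steps": [[0,0,0.0015,0,-1],[0,0,0.003,0,-1],[0,0,0.0045,0,-1],[0,0,0.0045,0,-1]]}}

```text
time: 19.35
eef_pos: [0.502, -0.0955, 0.1632]
tcp_rot: [0.677, 0.736, -0.0, -0.0]
contact_force: [-0.0, -0.0, -0.9]
opening: 0.071
finger_force: 98.4
```

```bash
python3 -c "
from h import *
rel()"
```

```text
leg mm: axial -0.18 across 0.26 tip z 87.37 F ax -0.0 across -0.0 up -0.9 phi 4.86 t 19.35 tilt [-0.0006  0.0005] M [ 0.08 -0.11 -0.02]
```

The leg is through the hole. I'll keep pushing down and watch for the bent leg's resistance.

Call:
{"method": "send_rows", "body": {"steps": [[0,0,0.0015,0,-1],[0,0,0.003,0,-1],[0,0,0.0045,0,-1],[0,0,0.006,0,-1],[0,0,0.007,0,-1]]}}

```text
time: 19.85
eef_pos: [0.5024, -0.0955, 0.1571]
tcp_rot: [0.677, 0.736, 0.0, -0.0]
contact_force: [-0.8, 1.6, 4.0]
opening: 0.07
finger_force: 98.9
```

Call:
{"method": "send_rows", "body": {"steps": [[0,0,0.0015,0,-1],[0,0,0.003,0,-1],[0,0,0.0045,0,-1],[0,0,0.0045,0,-1]]}}

```text
time: 20.25
eef_pos: [0.5026, -0.0953, 0.1526]
tcp_rot: [0.677, 0.736, 0.001, 0.0]
contact_force: [-0.8, 2.6, 4.2]
opening: 0.066
finger_force: 99.1
```

Call:
{"method": "send_rows", "body": {"steps": [[0,0,0.0015,0,-1],[0,0,0.003,0,-1],[0,0,0.0045,0,-1],[0,0,0.0045,0,-1]]}}

```text
time: 20.65
eef_pos: [0.5024, -0.0953, 0.1477]
tcp_rot: [0.677, 0.736, 0.001, 0.0]
contact_force: [-0.1, 3.2, 2.1]
opening: 0.069
finger_force: 98.7
```

```bash
python3 -c "
from h import *
rel()"
```

```text
leg mm: axial 0.27 across 0.43 tip z 71.87 F ax 0.1 across 3.2 up 2.1 phi 4.85 t 20.65 tilt [0.0008 0.0008] M [ 0.77 -0.19  0.  ]
```

Call:
{"method": "send_rows", "body": {"steps": [[0,0,0.0015,0,-1],[0,0,0.003,0,-1],[0,0,0.0045,0,-1],[0,0,0.006,0,-1],[0,0,0.006,0,-1]]}}

```text
time: 21.15
eef_pos: [0.5013, -0.0955, 0.1399]
tcp_rot: [0.676, 0.736, -0.001, -0.001]
contact_force: [1.1, 2.0, -3.3]
opening: 0.069
finger_force: 97.8
```

Call:
{"method": "send_rows", "body": {"steps": [[0,0,0.0015,0,-1],[0,0,0.003,0,-1],[0,0,0.0035,0,-1]]}}

```text
time: 21.45
eef_pos: [0.5018, -0.0961, 0.1378]
tcp_rot: [0.676, 0.737, -0.001, -0.0]
contact_force: [-1.3, 0.6, -0.6]
opening: 0.072
finger_force: 98.2
```

```bash
python3 -c "
from h import *
rel()"
```

```text
leg mm: axial -0.35 across -0.34 tip z 62.05 F ax -1.2 across 0.7 up -0.6 phi 4.88 t 21.45 tilt [-0.0011 -0.0009] M [0.15 0.1  0.05]
```

It snapped over: the force went negative at tip z ≈ 64. A couple of millimetres remain until the upper bend meets the shaft.

Call:
{"method": "send_rows", "body": {"steps": [[0,0,0.001,0,-1],[0,0,0.0015,0,-1],[0,0,0.0015,0,-1]]}}

```text
time: 21.75
eef_pos: [0.5025, -0.0961, 0.137]
tcp_rot: [0.676, 0.736, -0.0, 0.001]
contact_force: [0.9, -0.3, -0.4]
opening: 0.067
finger_force: 98.3
```

Call:
{"method": "send_rows", "body": {"steps": [[0,0,0.001,0,-1],[0,0,0.0015,0,-1],[0,0,0.0015,0,-1]]}}

```text
time: 22.05
eef_pos: [0.5023, -0.0957, 0.1353]
tcp_rot: [0.677, 0.736, -0.0, 0.0]
contact_force: [0.6, -1.1, -1.0]
opening: 0.067
finger_force: 98.3
```

```bash
python3 -c "
from h import *
rel()"
```

```text
leg mm: axial 0.11 across -0.02 tip z 59.48 F ax 0.5 across -1.1 up -1.0 phi 4.86 t 22.05 tilt [ 0.0002 -0.0002] M [ 0.02 -0.03 -0.01]
```

Call:
{"method": "send_rows", "body": {"steps": [[0,0,0.0007,0,-1],[0,0,0.0012,0,-1],[0,0,0.0012,0,-1]]}}

```text
time: 22.35
eef_pos: [0.5025, -0.0957, 0.1346]
tcp_rot: [0.676, 0.736, 0.0, 0.0]
contact_force: [-0.1, 0.9, 2.5]
opening: 0.07
finger_force: 98.8
```

```bash
python3 -c "
from h import *
rel()"
```

```text
leg mm: axial 0.38 across -0.02 tip z 58.84 F ax -0.0 across 0.9 up 2.5 phi 4.86 t 22.35 tilt [ 0.0007 -0.0001] M [0.11 0.16 0.02]
```

Call:
{"method": "send_rows", "body": {"steps": [[0,0,0.0007,0,-1],[0,0,0.001,0,-1],[0,0,0.001,0,-1]]}}

```text
time: 22.65
eef_pos: [0.5027, -0.0956, 0.1341]
tcp_rot: [0.677, 0.736, 0.0, 0.0]
contact_force: [-0.7, 1.9, 5.6]
opening: 0.072
finger_force: 99.2
```

```bash
python3 -c "
from h import *
rel()"
```

```text
leg mm: axial 0.58 across 0.05 tip z 58.29 F ax -0.5 across 1.9 up 5.6 phi 4.85 t 22.65 tilt [0.0011 0.0001] M [ 0.34  0.26 -0.04]
```

The clip is seated on the upper bend, with the force rising steadily. I'll relieve the press, open, and lift away.

Call:
{"method": "send_rows", "body": {"steps": [[0,0,-0.001,0,-1],[0,0,-0.0015,0,-1],[0,0,-0.0015,0,-0.5],[0,0,-0.0015,0,-0.4],[0,0,-0.0015,0,-0.4],[0,0,-0.0015,0,-0.4]], "squeeze": 20}}

```text
time: 23.25
eef_pos: [0.502, -0.0957, 0.1342]
tcp_rot: [0.677, 0.736, -0.0, -0.0]
contact_force: [-0.6, -0.0, -1.1]
opening: 0.297
finger_force: 0.0
```

```bash
python3 -c "
from h import *
rel();print(ctrl.get_state()['opening'],ctrl.get_state()['finger_force'])"
```

```text
leg mm: axial -0.16 across 0.01 tip z 58.43 F ax -0.6 across 0.0 up -1.1 phi 4.86 t 23.25 tilt [-0.0006  0.    ] M [ 0.01 -0.   -0.02]
0.29736319939341627 0.0
```

Open and free of contact. I'll lift straight up, then back and to the side for a clear look.

Call:
{"method": "send_rows", "body": {"steps": [[0,0,-0.02,0,-0.4],[0,0,-0.05,0,-0.4],[0,0,-0.1,0,-0.4],[0,0,-0.14,0,-0.4],[0.05,0,-0.14,0,-0.4],[0.1,0,-0.14,0,-0.4],[0.15,0,-0.14,0,-0.4],[0.2,0,-0.14,0,-0.4],[0.25,0,-0.14,0,-0.4],[0.3,0,-0.14,0,-0.4],[0.3,0,-0.14,0,-0.4],[0.3,0,-0.14,0,-0.4]]}}

```text
time: 24.45
eef_pos: [0.4764, 0.2043, 0.2743]
tcp_rot: [0.675, 0.737, -0.0, 0.0]
contact_force: [-0.1, -1.3, -0.5]
opening: 0.295
finger_force: 0.0
```

Run:
```python
from h import *
snap('top','t6');snap('side','s6')
def c(cam,x0,y0,w,h,k):
    im=np.load(f'pics/{cam}_last.npy')[y0:y0+h,x0:x0+w]
    return cv2.resize(im,None,fx=k,fy=k,interpolation=cv2.INTER_CUBIC)
a=c('top',308,180,50,56,8);b=c('side',310,140,50,56,8)
for cam,im,o in(('top',a,(308,180)),('side',b,(310,140))):
    for p in((*C,.06),(*C,.1),(*(C+.0075*YR),.146)):
        cv2.circle(im,tuple(int(v) for v in (proj(cam,p)-o+.5)*8),3,(0,255,0),1)
cv2.imwrite('pics/crop6.png',np.hstack([a,b]))
```

```text
(no output)
```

View pics/crop6.png

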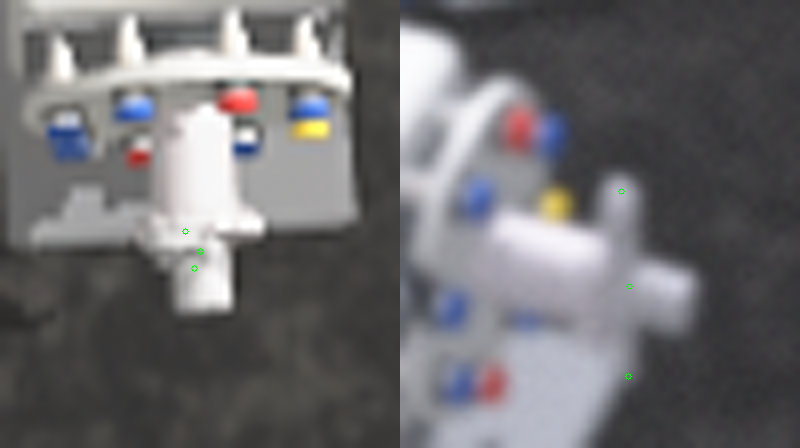

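The picture shows the clip standing upright through the shaft just in front of the flange. The coil is at side-crop (621,191), exactly on the predicted home position, and the shaft end shows beyond it. The robot is clear, so I'm handing it in.

```bash
python3 -c "
from plant import ctrl
print(ctrl.sign_off())"
```

```text
the job is handed in; nothing more can be done
None
```

The job is handed in after about 24.5 s of the 58 s. The carousel stopped hard on its shoulder, the R-clip is pushed through the cross-hole and snapped home on the shaft, and the gripper has let go and is clear. No measured push went above 13 N; the sign-off returned no verdict.

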